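Lift the yellow-banded pail off its swing stand for washing

TASK

Take the swinging pail with the yellow band off its stand for washing: hold it by its wooden grip and lift it straight up so that its pivot pins leave the forks without the pail tipping over or jamming, then stand it gently and upright in the middle of the round metal pan and let go. Do not drop it, and leave the green-banded pail hanging where it is.

Things in the scene. Friction and masses are not known exactly. Their poses are not given: they have to be found in the camera images.
- pail_yellow: Open steel pail, yellow band, rim and grip stripe; 100 mm tall, 68 mm wide at foot, 80 at rim, 0.3-0.6 kg, hanging upright. Origin: centre of underside; z up. 8 mm pivot pins along +y and -y, 80 mm up, reach 65.5 mm out with 15 mm end buttons; it swings about y. A rigid bail holds a flat-sided wooden grip centred 150 mm up: 14 mm thick (x), 60 long (y), 24 high; pinch it from above across x.
- stand_yellow: Grey stand, bolted down, carrying the yellow-banded pail (its twin carries the green one; sides vary). Origin: centre of underside, on the bench; z up. Base 110 (x) by 140 (y) by 8 mm; two forks at y = +54 and -54 mm, 8 mm thick, 40 wide, 120 high, with slots open at the top, 13 mm wide, 18 deep, at x = 0. The pail hangs with its origin 26 mm above this one, pins along y.
- pan: Round shallow aluminium pan standing loose on the bench, 180 mm wide at the rim, 28 mm high, 0.6 kg. Origin: centre of its underside; its flat inner floor, 150 mm wide, is 4 mm above the origin.
- pail_green: The other pail: same shape and size, but with green band, rim and stripe, hanging on its own stand, and to be left there. Origin: centre of its underside.
Mind the look-alikes: they are no part of the job. Leave any blue look-alike of the pail_yellow alone.

How it is judged:
By the outcome, as a careful person would: the job done as asked, in the order asked, and still so for the second after the job is handed in, with the robot touching nothing.
It also fails if it takes over 48 s, if anything falls off the work surface, if the arm or the gripper's body presses on something with over 40 N, if the wrist force passes 120 N, or if a joint passes its speed limit or range.

ROBOT

A 6-joint arm with a two-finger parallel gripper is mounted at the origin on the work surface. World frame = base frame: x ahead of the robot, y to its left, z up, the work surface at z = 0. Lengths are in m, angles in rad, forces in N, time in s.
With the tool pointing down it reaches from about 0.3 to 0.775 m from the base axis. Payload 14.6 kg.
Tool frame: the origin (TCP) lies where the fingers leave the gripper's body, on its centre line; the fingertips stand 73 mm ahead of it and the grasp point (between the pads) lies 54 mm ahead of it; z points along the fingers, y is the direction in which the jaws open and shut (so a half turn about z gives the same grasp; the last joint's range is limited). The gripper opens to 85 mm and grips with 20 to 120 N. Pads are 22 mm wide; open, the fingers measure 114 mm over their backs; the gripper's body (76 mm by 85 mm) begins 54 mm behind the grasp point. The pads swing forward as they close: fully open they stand 13 mm farther back than shut.
Start: joints at [-1.227, 0.3, 1.521, -0, 1.321, -0.067], TCP at [0.22, -0.504, 0.304] pointing down, gripper open.
Joint ranges: [-3.03, 3.03], [-0.79, 2.21], [0.23, 2.52], [-1.04, 4.18], [0, 3.07], [-2.55, 2.55]. Speed limits (rad/s): [2.22, 2.22, 2.57, 3.14, 3.14, 3.14].

INTERFACE

Orientations are given as a unit quaternion [w, x, y, z].
In Python, from workcell import ctrl, imaging, order gives the robot as it stands.
- The arm moves only by the tool servo_tool, never from a script. Its argument "motion" is a list that holds one entry, the list of rows, each a list of 6 numbers: the shift along the world's x, y, z in units of 25 mm (1.0 is 25 mm), then the turn, a rotation vector about the world's x, y, z in degrees. In form: [[[x, y, z, rx, ry, rz], ...]]. A call has 1 to 20 rows; each row is the pose to reach, as a shift and turn from the pose commanded when the call began; what a row does not reach only later rows make up. A row lasts 1/10 s, in which the tool goes at most 50 mm and 8.59 degrees, less where a joint would pass 70% of its speed; a pose out of reach is approached as far as the arm can. A call with a gripper value outside its range is refused whole. "hand" is the closure, from 0 (fully open) to 1 (shut), set as the call begins (left out, the last holds). The fingers move at their own pace and stop on an object; the grip force is fixed at half the most. Time passes only in rows, so rows that repeat a pose let the fingers close. It gives the time, the measured TCP pose, the force and the opening at its end, in the units of the state.
- ctrl.observe(): the state, without advancing time (a new reading comes with each control period).
- imaging.get_image(name): name is "side" or "top" or "wrist"; returns a dict with "frame" (480x640x3 uint8, red, green, blue), "z_map" (480x640 float32, m along the optical axis (not along the pixel's ray), 0 where there is no reading), "mtx" (3x3 intrinsics, pixels), "R" (3x3) and "t" (3): a world point X has camera coordinates R X + t; the wrist camera has in their place "tool_from_camera" (4x4, takes a point from camera to tool coordinates, whose origin is the TCP and whose axes are the flange's). Camera axes: x right, y down, z forward; pixel columns grow to the right and rows downward; lengths in m; the calibration is good to about 2 mm. A picture is of the moment at which its call begins: read the wrist's pose just before it.
- order.finish_job(): hands the job in, once; it reports no verdict.
The state is a dict: "clock": time; "joint_positions": joint angles; "qd": joint speeds; "tau": joint torques, N m; "tool_pos": TCP position; "tool_rot": TCP orientation; "ft_force": force on the tool from outside, world axes, zero at the start; "wrist_torque": the same for the moment, N m; "width": finger opening in m.
Only numpy, scipy, OpenCV 4.12 (cv2) and the standard library are available. Lean on these libraries where they do the work, as an engineer would, in place of code of your own. Each camera call takes 0.05 s, during which the arm holds its last target.

## Working session

There is one attempt and no reset: what is moved stays moved. The work goes in short steps, Python scripts to look and compute and a tool call to move; the robot and the scene stay as the last step left them, time stands still between calls to the robot, and variables do not carry over. Pictures are saved under pics/ and viewed, and the job is handed in when it is done.

Besides the shell and the picture viewer there is one more tool, called after ">>>" in YAML: its name, and indented under it one key for each argument. servo_tool: Moves the arm, as the interface text tells. Its arguments: {"type":"object","properties":{"motion":{"type":"array","items":{"type":"array","items":{"type":"array","items":{"type":"number"}}}},"hand":{"type":"number"}},"required":["motion"]}

```bash
mkdir -p pics
cat > h.py <<'E'
from workcell import ctrl, imaging, order
import numpy as np, cv2
def grab(n,tag):
    d=imaging.get_image(n); np.savez(f'{tag}.npz',**d)
    cv2.imwrite(f'pics/{tag}.png',d['frame'][:,:,::-1]); return d
def cloud(d):
    K=d['mtx'];z=d['z_map'];v,u=np.mgrid[0:480,0:640]
    P=np.stack([(u-K[0,2])/K[0,0]*z,(v-K[1,2])/K[1,1]*z,z],-1)
    return (P-d['t'])@d['R']
E
python3 - <<'E'
from h import *
grab('top','top1');grab('side','side1')
print(ctrl.observe())
E
```

```text
{'clock': 0.1, 'joint_positions': array([-1.22658978e+00,  3.00420984e-01,  1.52149432e+00, -6.13672146e-06,
        1.32072348e+00, -6.66010477e-02]), 'qd': array([ 3.08129277e-03, -3.55768091e-03, -1.45975991e-03, -9.17981374e-04,
        8.83364895e-04, -7.54935012e-06]), 'tau': array([ 1.63759763e-03, -5.44378495e+01, -3.62370086e+01, -1.25258694e-05,
        3.08706520e-03,  9.35626616e-07]), 'tool_pos': array([ 0.21959446, -0.50411884,  0.30338547]), 'tool_rot': array([-5.17624783e-04,  9.78978416e-01,  2.03963202e-01, -7.53141240e-05]), 'ft_force': array([-0.48146129,  0.00822538, -0.8680142 ]), 'wrist_torque': array([-0.04253672, -0.02669037,  0.00285316]), 'width': 0.08549168816121867}
```

View pics/top1.png

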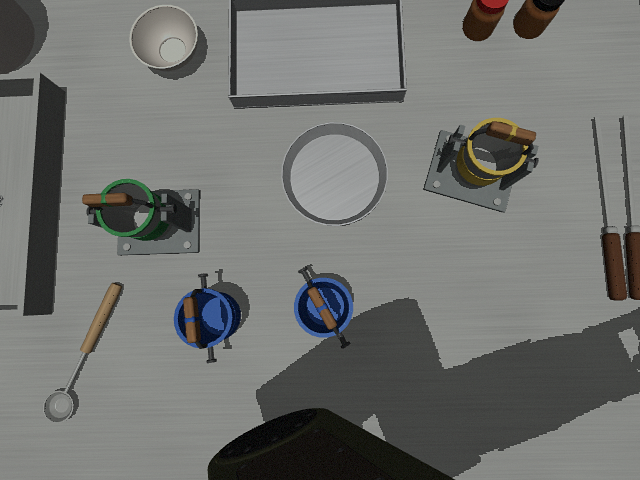

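View pics/side1.png

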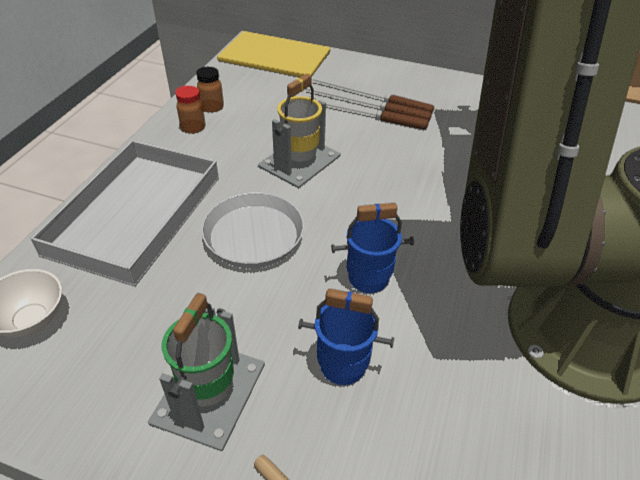

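The top view shows the yellow pail at about (497,148), with its grip at (512,132) and a stand turned about 15°. The pan is at (335,174), and the blue look-alikes stand at (208,318) and (323,307). In the side view the yellow pail is at (300,125) and the pan at (253,230).

```bash
cat > m.py <<'E'
from h import *
for n in ('top','side'):
    d=dict(np.load(f'{n}1.npz'));W=cloud(d);f=d['frame'];hsv=cv2.cvtColor(f,cv2.COLOR_RGB2HSV)
    print(n,'cam at',(-d['R'].T@d['t']).round(3))
    v,u=np.mgrid[0:480,0:640]
    roi=((u>420)&(u<545)&(v>110)&(v<215)) if n=='top' else ((u>255)&(u<345)&(v>70)&(v<190))
    roi&=d['z_map']>0
    H,S,V=hsv[...,0],hsv[...,1],hsv[...,2]
    g=roi&(H>4)&(H<19)&(S>90)&(W[...,2]>.15)
    P=W[g]; print('grip',len(P),'zrange',np.percentile(P[:,2],[2,50,98]).round(4))
    pt=P[P[:,2]>np.percentile(P[:,2],98)-.006] if n=='side' else P[P[:,2]>P[:,2].max()-.008]
    r=cv2.minAreaRect((pt[:,:2]*1000).astype(np.float32)); print(' grip top rect mm',r,len(pt))
    rim=roi&(H>=20)&(H<35)&(S>120)&(W[...,2]>.118)
    P=W[rim]; 
    if len(P)>10:
        print('rim z',np.percentile(P[:,2],[5,50,95]).round(4),len(P))
        p=P[np.abs(P[:,2]-.126)<.006]
        print(' rim ell mm',cv2.minEnclosingCircle((p[:,:2]*1000).astype(np.float32)),len(p))
    fk=roi&(S<60)&(np.abs(W[...,2]-.120)<.004)
    P=W[fk]
    m=np.zeros((480,640),np.uint8);m[fk]=255
    k,l,st,c=cv2.connectedComponentsWithStats(m)
    for i in range(1,k):
        if st[i,4]>8: print(' fork',c[i].round(),st[i,4],W[l==i].mean(0).round(4))
    b=roi&(np.abs(W[...,2]-.008)<.004)&(W[...,2]>.0045)
    P=W[b];print(' base rect',cv2.minAreaRect((P[:,:2]*1000).astype(np.float32)),len(P))
    roi=((u>270)&(u<400)&(v>110)&(v<235)) if n=='top' else ((u>195)&(u<312)&(v>185)&(v<280))
    p=W[roi&(W[...,2]>.022)&(W[...,2]<.034)]
    print(' pan rim',cv2.minEnclosingCircle((p[:,:2]*1000).astype(np.float32)),cv2.fitEllipse((p[:,:2]*1000).astype(np.float32)),len(p))
    # pan floor
    print(' grip z etc bench z',np.median(W[...,2]).round(4))
E
python3 m.py
```

```text
top cam at [ 0.362 -0.005  0.749]
grip 638 zrange [0.1687 0.1861 0.1895]
 grip top rect mm ((574.4159545898438, -239.308349609375), (58.58755111694336, 13.835345268249512), 71.56644439697266) 413
rim z [0.1246 0.1278 0.1871] 749
 rim ell mm ((575.285400390625, -239.89805603027344), 43.65782165527344) 659
 fork [461. 130.] 58 [ 0.6038 -0.1927  0.1197]
 fork [484. 126.] 12 [ 0.6081 -0.2266  0.1192]
 fork [456. 146.] 62 [ 0.5787 -0.1843  0.1198]
 fork [520. 151.] 31 [ 0.568  -0.2751  0.1192]
 fork [534. 150.] 54 [ 0.5691 -0.2954  0.1196]
 fork [530. 166.] 66 [ 0.5449 -0.2866  0.1193]
 base rect ((581.6814575195312, -233.43386840820312), (156.9711456298828, 119.83009338378906), 71.2509536743164) 2329
 pan rim ((572.4498291015625, -5.344078540802002), 89.84410095214844) ((571.7374877929688, -5.444333076477051), (173.22938537597656, 173.5576934814453), 97.08165740966797) 1093
 grip z etc bench z 0.0006
side cam at [0.239 0.619 0.703]
grip 272 zrange [0.1681 0.1815 0.1895]
 grip top rect mm ((572.8514404296875, -237.72474670410156), (55.472782135009766, 13.009269714355469), 72.35333251953125) 109
rim z [0.1234 0.1277 0.1864] 364
 rim ell mm ((570.75537109375, -238.4508514404297), 44.15860366821289) 320
 fork [302. 102.] 93 [ 0.5791 -0.2726  0.1192]
 fork [322. 102.] 24 [ 0.542  -0.2863  0.12  ]
 fork [283. 107.] 16 [ 0.6085 -0.2435  0.12  ]
 fork [304. 122.] 44 [ 0.5529 -0.2112  0.1179]
 fork [276. 121.] 31 [ 0.6019 -0.1924  0.1195]
 fork [286. 126.] 35 [ 0.5768 -0.1845  0.1191]
 base rect ((625.7294921875, -372.34210205078125), (199.5202178955078, 458.50567626953125), 15.19871711730957) 1472
 pan rim ((596.5642700195312, -18.085880279541016), 119.14407348632812) ((575.4168090820312, -7.803098678588867), (165.3283233642578, 206.37010192871094), 71.58186340332031) 903
 grip z etc bench z 0.0013
```

>>> servo_tool:
  motion:
    - [[0.7,0.5,0,0,0,2.4],[2,1.5,0,0,0,6.8],[3.5,2.6,0,0,0,11.9],[5,3.75,0,0,0,17],[6.5,4.85,0,0,0,22],[8,5.95,0,0,0,27],[9.5,7.1,0,0,0,32.2],[11,8.2,0,0,0,37.3],[12.4,9.25,0,0,0,42],[13.4,10,0,0,0,45.5],[14,10.45,0,0,0,47.5],[14.18,10.58,0,0,0,48.1],[14.18,10.58,0,0,0,48.1],[14.18,10.58,0,0,0,48.1],[14.18,10.58,0,0,0,48.1]]
  hand: 0

```text
clock: 1.6
tool_pos: [0.5733, -0.2408, 0.3041]
tool_rot: [0.0, 0.812, 0.584, 0.0]
ft_force: [-0.1, 0.5, -0.1]
width: 0.0852
```

Run:
```python
from h import *
from scipy.spatial.transform import Rotation as Ro
s=ctrl.observe();d=grab('wrist','w1')
q=s['tool_rot'];R=Ro.from_quat(q[[1,2,3,0]]).as_matrix()
print(s['tool_pos'],R.round(4),s['ft_force'])
T=d['tool_from_camera'];K=d['mtx'];z=d['z_map'];v,u=np.mgrid[0:480,0:640]
P=np.stack([(u-K[0,2])/K[0,0]*z,(v-K[1,2])/K[1,1]*z,z],-1)
Pt=P@T[:3,:3].T+T[:3,3]; W=Pt@R.T+s['tool_pos']
hsv=cv2.cvtColor(d['frame'],cv2.COLOR_RGB2HSV);H,S=hsv[...,0],hsv[...,1]
g=(z>0)&(H>4)&(H<19)&(S>90)&(W[...,2]>.16)&(W[...,2]<.2)
p=W[g];print(len(p),np.percentile(p[:,2],[2,50,98]))
p=p[p[:,2]>np.percentile(p[:,2],98)-.004];print(cv2.minAreaRect((p[:,:2]*1000).astype(np.float32)))
```

```text
[ 0.57333367 -0.24076689  0.30411766] [[ 3.171e-01  9.484e-01  1.000e-04]
 [ 9.484e-01 -3.171e-01 -2.000e-04]
 [-1.000e-04  2.000e-04 -1.000e+00]] [-0.05013998  0.53835236 -0.11908635]
3129 [0.17450332 0.18858101 0.19017662]
((574.9365234375, -240.5299835205078), (58.897586822509766, 13.615039825439453), 71.85597229003906)
```

View pics/w1.png

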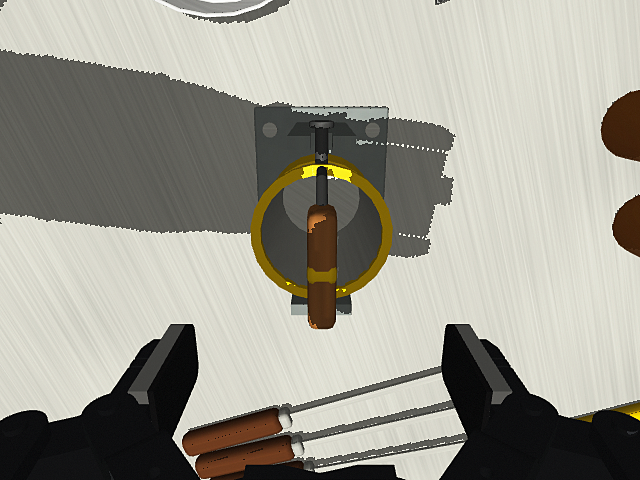

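The grip is at (321,265), centred between the jaws and in line with them. Its measured position agrees with the top view to 1 mm, so I'm going down to it.

>>> servo_tool:
  motion:
    - [[0.04,0.03,-0.4,0,0,0],[0.04,0.03,-0.9,0,0,0],[0.04,0.03,-1.4,0,0,0],[0.04,0.03,-1.9,0,0,0],[0.04,0.03,-2.3,0,0,0],[0.04,0.03,-2.6,0,0,0],[0.04,0.03,-2.8,0,0,0],[0.04,0.03,-2.92,0,0,0],[0.04,0.03,-2.96,0,0,0],[0.04,0.03,-2.96,0,0,0],[0.04,0.03,-2.96,0,0,0],[0.04,0.03,-2.96,0,0,0]]

```text
clock: 2.85
tool_pos: [0.5752, -0.239, 0.2302]
tool_rot: [0.0, 0.811, 0.585, 0.0]
ft_force: [0.2, 0.3, 0.2]
width: 0.0854
```

Run:
```python
from h import *
grab('side','s2');grab('wrist','w2');print(ctrl.observe()['tool_pos'])
i=cv2.imread('pics/s2.png')[40:200,220:400];cv2.imwrite('pics/s2c.png',cv2.resize(i,None,fx=3.5,fy=3.5))
```

```text
[ 0.57515746 -0.23900948  0.23007963]
```

View pics/s2c.png

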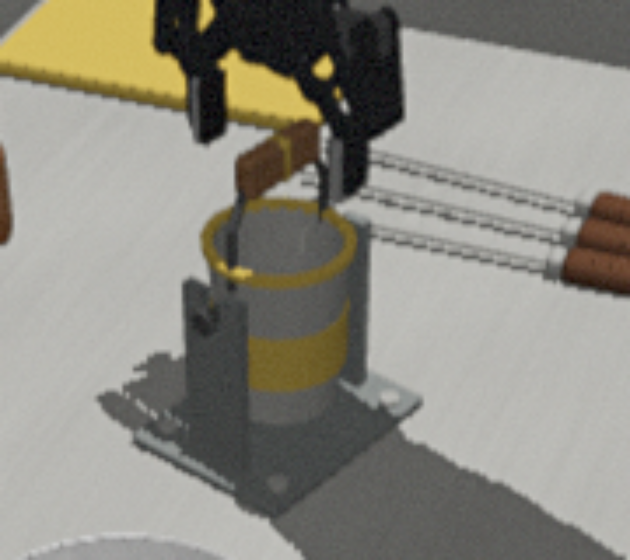

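View pics/w2.png

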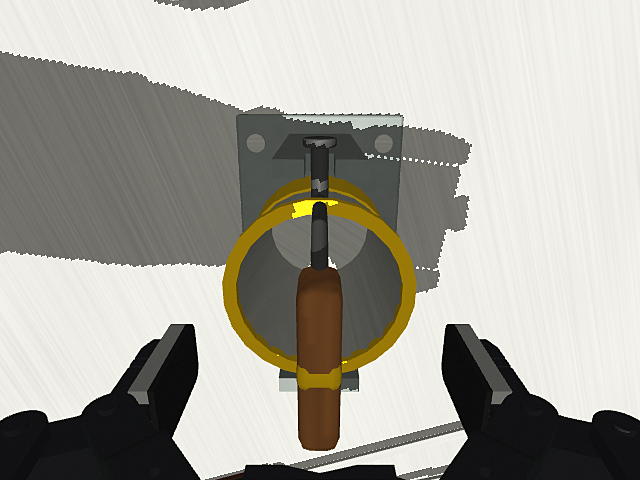

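The grip's stripe at (320,380) sits midway between the pads, which are at about 190 and 450 px across. Closing.

>>> servo_tool:
  motion:
    - [[0,0,0,0,0,0],[0,0,0,0,0,0],[0,0,0,0,0,0],[0,0,0,0,0,0],[0,0,0,0,0,0],[0,0,0,0,0,0],[0,0,0,0,0,0],[0,0,0,0,0,0],[0,0,0,0,0,0],[0,0,0,0,0,0],[0,0,0,0,0,0],[0,0,0,0,0,0],[0,0,0,0,0,0],[0,0,0,0,0,0]]
  hand: 1

```text
clock: 4.35
tool_pos: [0.5752, -0.239, 0.23]
tool_rot: [0.0, 0.811, 0.585, 0.0]
ft_force: [-1.2, 0.6, 3.3]
width: 0.0131
```

Run:
```python
from h import *
s=ctrl.observe();print(s['tool_pos'],s['ft_force'],s['wrist_torque'],s['width'])
```

```text
[ 0.57515705 -0.23902035  0.22998591] [-1.21161663  0.64757271  3.32083645] [0.03727289 0.02923027 0.17432828] 0.013081205402948954
```

It holds at 13 mm with low forces. I'll lift straight up slowly.

>>> servo_tool:
  motion:
    - [[0,0,0.05,0,0,0],[0,0,0.12,0,0,0],[0,0,0.2,0,0,0],[0,0,0.3,0,0,0],[0,0,0.4,0,0,0],[0,0,0.5,0,0,0],[0,0,0.6,0,0,0],[0,0,0.7,0,0,0],[0,0,0.8,0,0,0],[0,0,0.9,0,0,0],[0,0,1.0,0,0,0],[0,0,1.1,0,0,0],[0,0,1.2,0,0,0],[0,0,1.3,0,0,0],[0,0,1.4,0,0,0],[0,0,1.4,0,0,0]]

```text
clock: 5.95
tool_pos: [0.5752, -0.239, 0.2654]
tool_rot: [0.0, 0.811, 0.585, 0.0]
ft_force: [0.2, -0.5, -6.0]
width: 0.013
```

Run:
```python
from h import *
s=ctrl.observe();print(s['tool_pos'],s['ft_force'],s['wrist_torque'],s['width'])
grab('side','s3')
i=cv2.imread('pics/s3.png')[20:200,220:400];cv2.imwrite('pics/s3c.png',cv2.resize(i,None,fx=3.3,fy=3.3))
```

```text
[ 0.57522004 -0.23904679  0.2653506 ] [ 0.15054458 -0.51617662 -6.02143806] [ 0.00689974  0.05180386 -0.02319674] 0.013026142212379802
```

View pics/s3c.png

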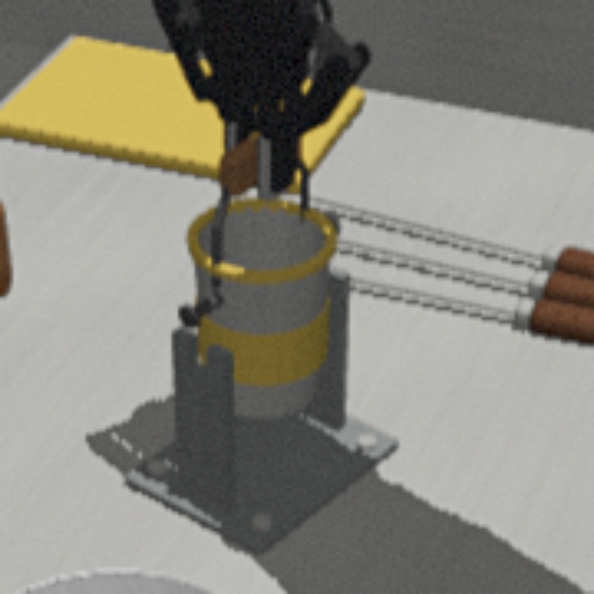

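The pail hangs level with its pins clear above the fork (pin at about (205,310) in the crop), and the load is 6 N. I'll keep lifting.

>>> servo_tool:
  motion:
    - [[0,0,0.08,0,0,0],[0,0,0.25,0,0,0],[0,0,0.5,0,0,0],[0,0,0.8,0,0,0],[0,0,1.1,0,0,0],[0,0,1.4,0,0,0],[0,0,1.7,0,0,0],[0,0,2.0,0,0,0],[0,0,2.3,0,0,0],[0,0,2.6,0,0,0],[0,0,2.9,0,0,0],[0,0,3.15,0,0,0],[0,0,3.32,0,0,0],[0,0,3.4,0,0,0],[0,0,3.4,0,0,0],[0,0,3.4,0,0,0]]

```text
clock: 7.6
tool_pos: [0.5751, -0.239, 0.3495]
tool_rot: [-0.0, 0.811, 0.585, -0.0]
ft_force: [-0.8, 0.2, -4.1]
width: 0.0131
```

Run:
```python
from h import *
s=ctrl.observe();print(s['tool_pos'],s['ft_force'],s['width'])
for n in('side','top'):
    d=grab(n,n+'4');W=cloud(d);h=cv2.cvtColor(d['frame'],cv2.COLOR_RGB2HSV);z=d['z_map']
    m=(z>0)&(h[...,0]>=20)&(h[...,0]<35)&(h[...,1]>120)&(abs(W[...,2]-.248)<.012)
    p=W[m]
    if len(p)>30:
        A=np.c_[p[:,:2]-p[:,:2].mean(0),np.ones(len(p))];c=np.linalg.lstsq(A,p[:,2],rcond=None)[0]
        print(n,len(p),'tilt deg',np.degrees(c[:2]),'z',c[2],cv2.minEnclosingCircle((p[:,:2]*1000).astype(np.float32)))
```

```text
[ 0.57509605 -0.23896749  0.34952989] [-0.76702173  0.18920565 -4.07507087] 0.013082356265208612
side 393 tilt deg [-0.4413794   0.10975405] z 0.24659301273141382 ((338.8414306640625, -25.04053497314453), 359.8471984863281)
top 549 tilt deg [0.48950943 0.21568236] z 0.24674398918808868 ((396.4658203125, -43.71589660644531), 293.8603515625)
```

View pics/side4.png

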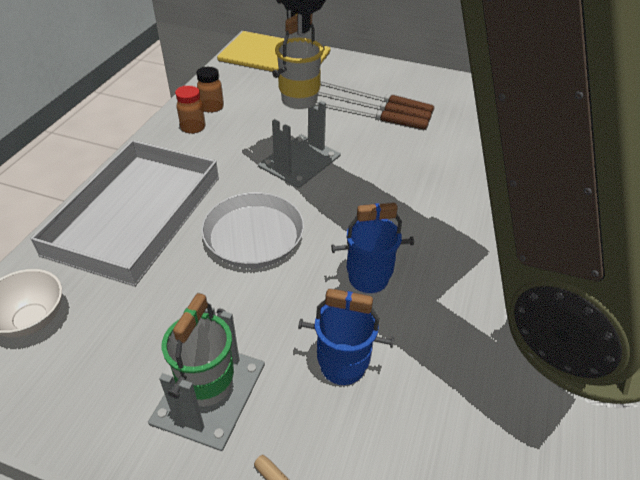

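View pics/top4.png

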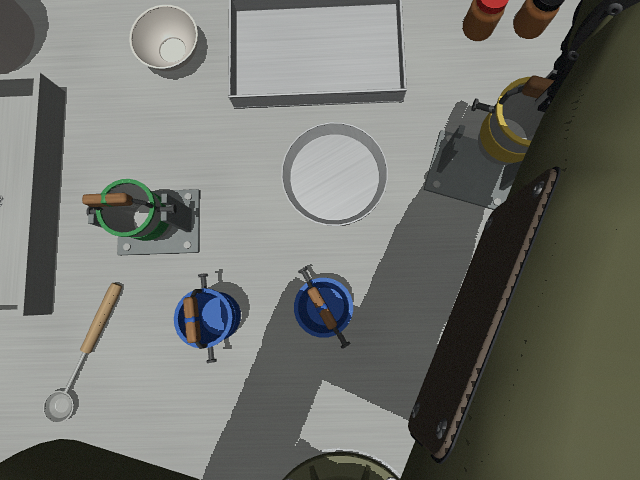

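The pail hangs upright (fitted tilt under 0.5°) and clear of the forks. I'll carry it across to the pan, centred at about (0.572, -0.005).

>>> servo_tool:
  motion:
    - [[0,0.08,0,0,0,0],[0,0.3,0,0,0,0],[0,0.7,0,0,0,0],[0,1.25,0,0,0,0],[0,1.95,0,0,0,0],[0,2.7,0,0,0,0],[0,3.5,0,0,0,0],[-0.05,4.3,0,0,0,0],[-0.05,5.1,0,0,0,0],[-0.1,5.9,0,0,0,0],[-0.1,6.7,0,0,0,0],[-0.1,7.4,0,0,0,0],[-0.1,8.05,0,0,0,0],[-0.1,8.6,0,0,0,0],[-0.1,9.0,0,0,0,0],[-0.1,9.25,0,0,0,0],[-0.1,9.34,0,0,0,0],[-0.1,9.34,0,0,0,0],[-0.1,9.34,0,0,0,0],[-0.1,9.34,0,0,0,0]]

```text
clock: 9.7
tool_pos: [0.5726, -0.0059, 0.3498]
tool_rot: [0.0, 0.811, 0.585, -0.0]
ft_force: [0.0, 0.3, -5.3]
width: 0.0132
```

>>> servo_tool:
  motion:
    - [[0,0,-0.1,0,0,0],[0,0,-0.3,0,0,0],[0,0,-0.65,0,0,0],[0,0,-1.05,0,0,0],[0,0,-1.5,0,0,0],[0,0,-1.95,0,0,0],[0,0,-2.4,0,0,0],[0,0,-2.85,0,0,0],[0,0,-3.25,0,0,0],[0,0,-3.55,0,0,0],[0,0,-3.8,0,0,0],[0,0,-4.0,0,0,0],[0,0,-4.0,0,0,0],[0,0,-4.0,0,0,0]]

```text
clock: 11.1
tool_pos: [0.5727, -0.0055, 0.2501]
tool_rot: [0.0, 0.811, 0.585, 0.0]
ft_force: [0.6, 0.1, -4.8]
width: 0.0132
```

Run:
```python
from h import *
s=ctrl.observe();print(s['tool_pos'],s['ft_force'],s['wrist_torque'],s['width'])
for n in('side','top','wrist'): grab(n,n+'5')
```

```text
[ 0.57274451 -0.00549639  0.25014165] [ 0.5674132   0.07510605 -4.75463994] [ 0.00189406  0.03013949 -0.04830312] 0.013177305263986234
```

View pics/side5.png

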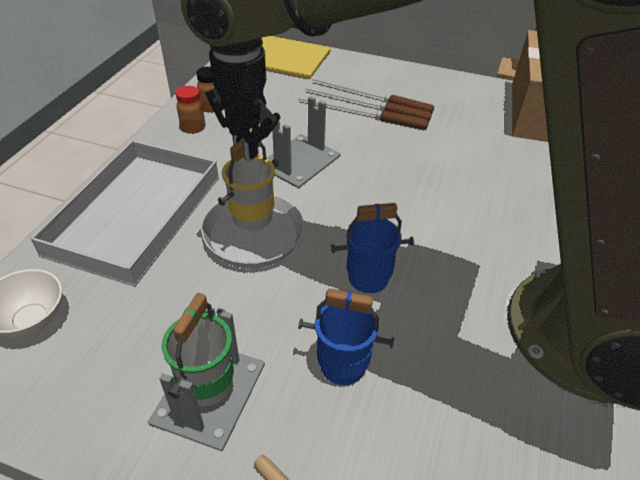

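View pics/wrist5.png

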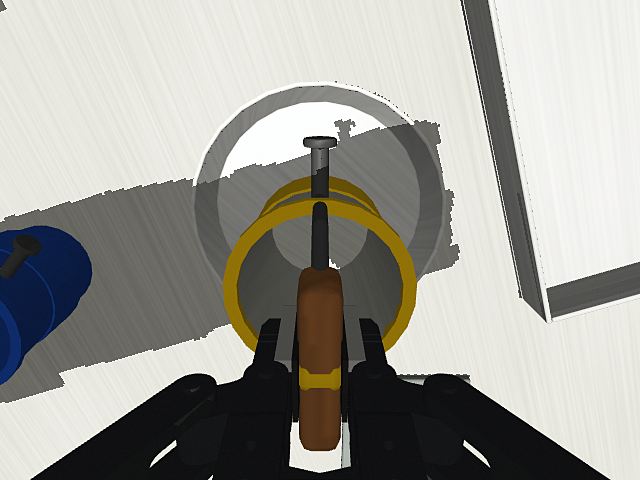

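In the wrist view the pan's rim spans about 195–445 px around a centre of 320, so the pail is centred over it. I expect contact near TCP z 0.208, so I'll lower slowly from here.

>>> servo_tool:
  motion:
    - [[0,0,-0.1,0,0,0],[0,0,-0.25,0,0,0],[0,0,-0.45,0,0,0],[0,0,-0.65,0,0,0],[0,0,-0.85,0,0,0],[0,0,-1.05,0,0,0],[0,0,-1.2,0,0,0],[0,0,-1.32,0,0,0],[0,0,-1.4,0,0,0],[0,0,-1.45,0,0,0],[0,0,-1.5,0,0,0],[0,0,-1.54,0,0,0],[0,0,-1.58,0,0,0],[0,0,-1.58,0,0,0]]

```text
clock: 12.65
tool_pos: [0.5726, -0.0055, 0.2103]
tool_rot: [-0.0, 0.811, 0.585, -0.0]
ft_force: [-0.2, -1.0, -4.4]
width: 0.0128
```

>>> servo_tool:
  motion:
    - [[0,0,-0.02,0,0,0],[0,0,-0.04,0,0,0],[0,0,-0.06,0,0,0],[0,0,-0.08,0,0,0],[0,0,-0.08,0,0,0]]

```text
clock: 13.15
tool_pos: [0.5726, -0.0055, 0.2083]
tool_rot: [-0.0, 0.811, 0.585, -0.0]
ft_force: [0.1, -0.1, -5.1]
width: 0.0134
```

>>> servo_tool:
  motion:
    - [[0,0,-0.02,0,0,0],[0,0,-0.04,0,0,0],[0,0,-0.04,0,0,0],[0,0,-0.04,0,0,0]]

```text
clock: 13.55
tool_pos: [0.5728, -0.0055, 0.2082]
tool_rot: [0.0, 0.811, 0.585, 0.0]
ft_force: [-3.0, -0.8, 5.7]
width: 0.0134
```

Contact came at z 0.208, as expected. I'll ease off slightly and open.

>>> servo_tool:
  motion:
    - [[0,0,0.02,0,0,0],[0,0,0.02,0,0,0],[0,0,0.02,0,0,0]]

```text
clock: 13.85
tool_pos: [0.5727, -0.0055, 0.2082]
tool_rot: [0.0, 0.811, 0.585, 0.0]
ft_force: [-2.8, 0.5, 4.4]
width: 0.0128
```

>>> servo_tool:
  motion:
    - [[0,0,0,0,0,0],[0,0,0,0,0,0],[0,0,0,0,0,0],[0,0,0,0,0,0],[0,0,0,0,0,0],[0,0,0,0,0,0],[0,0,0,0,0,0],[0,0,0,0,0,0],[0,0,0,0,0,0],[0,0,0,0,0,0],[0,0,0,0,0,0],[0,0,0,0,0,0]]
  hand: 0

```text
clock: 15.05
tool_pos: [0.5726, -0.0055, 0.2079]
tool_rot: [-0.0, 0.811, 0.585, -0.0]
ft_force: [0.2, -0.1, 0.6]
width: 0.0853
```

Run:
```python
from h import *
s=ctrl.observe();print(s['tool_pos'],s['ft_force'],s['width'])
grab('wrist','w6');grab('side','s6')
```

```text
[ 0.57261022 -0.00549524  0.20786685] [ 0.24646694 -0.12477603  0.57300165] 0.08530145265064762
```

View pics/w6.png

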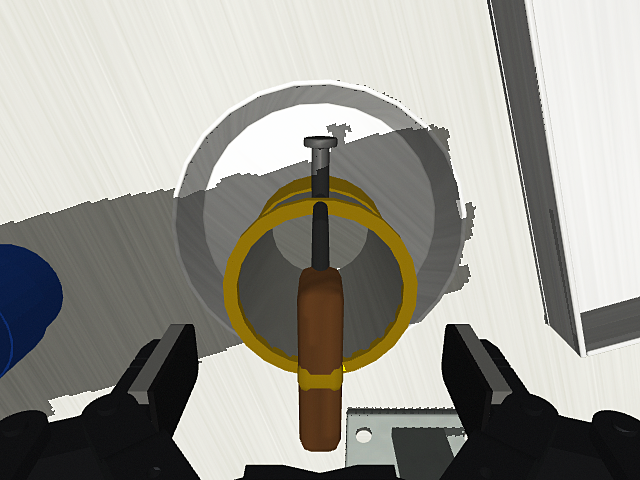

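The pail stands free, with its grip at (321,375) and both fingers clear of it. I'll retreat straight up, then back toward the start side so the top camera has a clear view.

>>> servo_tool:
  motion:
    - [[0,0,0.2,0,0,0],[0,0,0.6,0,0,0],[0,0,1.1,0,0,0],[0,0,1.7,0,0,0],[0,0,2.4,0,0,0],[0,0,3.1,0,0,0],[0,0,3.8,0,0,0],[0,0,4.5,0,0,0],[0,0,5.0,0,0,0],[0,0,5.2,0,0,0],[0,0,5.2,0,0,0]]

```text
clock: 16.25
tool_pos: [0.5727, -0.0055, 0.3385]
tool_rot: [0.0, 0.811, 0.585, 0.0]
ft_force: [0.1, 0.3, -0.3]
width: 0.0854
```

>>> servo_tool:
  motion:
    - [[0,-0.3,0,0,0,-1],[-0.2,-1.0,0,0,0,-3],[-0.5,-2.2,0,0,0,-6],[-0.8,-3.5,0,0,0,-10],[-1.2,-5,0,0,0,-14],[-1.8,-6.5,0,0,0,-18],[-2.4,-8,0,0,0,-22],[-3.0,-9.3,0,0,0,-26],[-3.5,-10.3,0,0,0,-29],[-3.8,-10.8,0,0,0,-30],[-4,-11,0,0,0,-30],[-4,-11,0,0,0,-30],[-4,-11,0,0,0,-30],[-4,-11,0,0,0,-30]]

```text
clock: 17.65
tool_pos: [0.4731, -0.2796, 0.3379]
tool_rot: [-0.0, 0.934, 0.356, 0.0]
ft_force: [-0.0, -0.8, -0.1]
width: 0.0857
```

Run:
```python
from h import *
s=ctrl.observe();print(s['clock'],s['tool_pos'],s['ft_force'],s['width'])
for n in('side','top'):
    d=grab(n,n+'7');W=cloud(d);h=cv2.cvtColor(d['frame'],cv2.COLOR_RGB2HSV);z=d['z_map']
    near=(z>0)&(np.hypot(W[...,0]-.572,W[...,1]+.005)<.11)
    m=near&(h[...,0]>=20)&(h[...,0]<35)&(h[...,1]>120)&(abs(W[...,2]-.104)<.006)
    p=W[m];A=np.c_[p[:,:2]-p[:,:2].mean(0),np.ones(len(p))];c=np.linalg.lstsq(A,p[:,2],rcond=None)[0]
    print(n,len(p),'tilt',np.degrees(c[:2]),'z',c[2],cv2.minEnclosingCircle((p[:,:2]*1000).astype(np.float32)))
    p=W[near&(abs(W[...,2]-.028)<.006)&(np.hypot(W[...,0]-.572,W[...,1]+.005)>.07)]
    print(' pan rim',cv2.minEnclosingCircle((p[:,:2]*1000).astype(np.float32)))
```

```text
17.65 [ 0.47313357 -0.27960948  0.33791838] [-0.02653791 -0.76969611 -0.11713469] 0.08574600317136352
side 415 tilt [ 0.18666259 -0.12561876] z 0.10556158031463914 ((569.9985961914062, -6.115669250488281), 43.0245361328125)
 pan rim ((570.8406982421875, -5.7996506690979), 90.59195709228516)
top 573 tilt [0.10074176 0.24481808] z 0.10573692741894808 ((572.6180419921875, -6.792323589324951), 43.161441802978516)
 pan rim ((572.2214965820312, -5.481987476348877), 89.64555358886719)
```

View pics/top7.png

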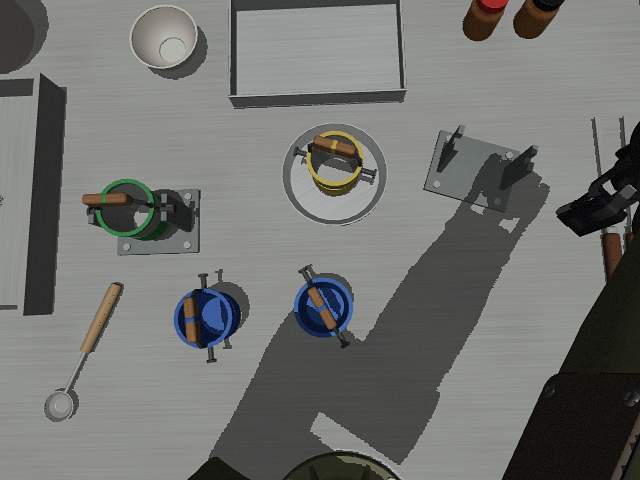

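View pics/side7.png

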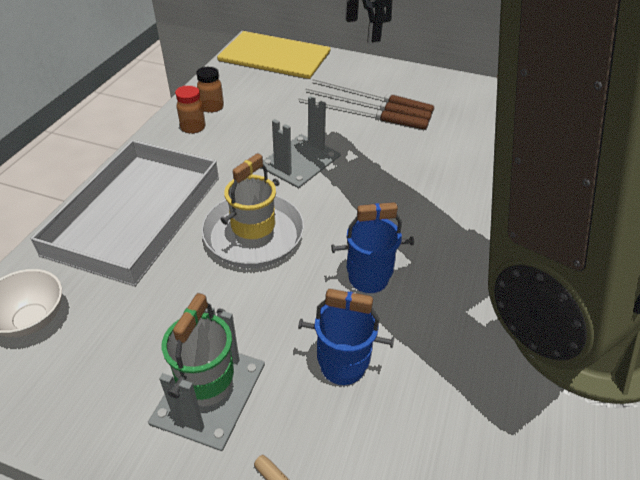

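The yellow pail stands upright in the pan (top view (335,162), side view (252,210)). The green and blue pails are where they were, and the arm is clear. I'm handing the job in.

```bash
python3 -c "
from workcell import order
print(order.finish_job())"
```

```text
the job is handed in; nothing more can be done
None
```

The yellow-banded pail now stands upright in the middle of the pan and is released. I pinched it by its wooden grip, lifted it straight up out of the forks, carried it over and lowered it until it touched. The job was handed in at about 17.8 s.

- **Position:** the last pictures, in both views, put the pail's rim centre within about 1.5 mm of the pan's centre. Its tilt is under 0.3°, and the rim height fits the pail standing on the pan's floor.
- **Pan and other pails:** the pan did not shift measurably. The green pail still hangs on its stand, and the blue look-alikes appear undisturbed.
- **Forces:** the readings at the end of each move stayed under about 7 N, including at touchdown. The gripper was open and well clear when I handed in.
- **Disagreement:** the first side-view fit of the pan's rim disagreed with the top view by up to 24 mm, and I took it to be spoiled by other points in that picture. I used the top-view value, and the final side view then agreed with it to about 1.5 mm.

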